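Peel the top cover off the spindle stack

TASK

Slide the tape roll straight up off the upright post and set it down gently, flat in the middle of the closed notebook, and let go. Then peel the clinging top cover off the stack by its corner tab: raise that corner well clear first while the opposite corner is still seated, then free the rest, so that the covers below stay on their stand. Finish still holding the cover by its tab, level, with its plate at least 20 cm above the table; do not put it down, and leave the other things where they are.

Things in the scene. Friction and masses are not known exactly. Their poses are not given: they have to be found in the camera images.
- roll_centre (a point): Centre of a plain paper tape roll: a ring of 56 mm outer and 25 mm inner diameter, 36 mm high, 60 to 120 g, at first threaded on the post and resting flat on the top cover. z is its axis. Grasp it across the outside.
- roll: The same tape roll; origin at the centre of its underside.
- stand: Fixed metal stand 158 x 128 mm, origin on the table under its centre, base top at z = 8 mm. A 12 mm upright post rises from its origin to 89 mm above the table, through the whole stack. x runs along the 158 mm side.
- stack: The white nested covers below the top one, stuck into one loose block 128 x 98 x 30 mm, 0.8 kg; origin at the centre of its underside, on the stand's base, axes as the stand's. The post passes its 20 mm hole. A sprung catch at each corner clips over a bead in the top cover's skirt and gives way at 2 to 4 N, 3 mm up. A straight pull on all four at once can lift the block.
- cover: White top cover: plate 130 x 100 x 4 mm, 10 mm skirt downwards, a 36 mm square hole in the middle round the post, an upright grip tab at its corner -x +y; 55 to 110 g. Origin: centre of the plate's underside (38 mm above the table when seated). x along the 130 mm side, z up when seated.
- cover_centre (a point): Centre of the cover's plate, half-way up its 4 mm.
- cover_grip (a point): Grasp point on the grip tab: cover coordinates (-74, 59, 16) mm, 54 mm above the table when seated. The tab is an upright fin 9 mm thick, 32 mm long, 30 mm high, standing out diagonally beyond the corner: length along the cover's (-1, 1, 0), thickness along (1, 1, 0). Its top is 12 mm above this point; both sides are free. Axes as the cover's.
- cover_far (a point): The cover's corner opposite the tab, at the height of the plate's underside: cover coordinates (65, -50, 0) mm. The cover tips about this corner when the tab is raised.
- pad_top (a point): Centre of the upper face of the closed black notebook, 105 x 153 mm and 16 mm thick, which lies fixed on the table; x along its 105 mm side.
- kit_box: Bystander: closed cardboard kit box 100 x 150 x 52 mm, 0.5 kg, origin at the centre of its underside, y along its 150 mm side. It stands behind the stand.
- bench_timer: Bystander: small bench timer 62 x 66 x 19 mm near the table's front edge, origin at the centre of its underside.

How it is judged:
By the outcome, as a careful person would: the job done as asked, in the order asked, and still so for the second after the job is handed in, while the arm keeps its last pose, push and grip.
It also fails if it takes over 64 s, if anything falls off the work surface, if the arm or the gripper's body presses on something with over 40 N, if the wrist force passes 120 N, or if a joint passes its speed limit or range.

ROBOT

A 6-joint arm with a two-finger parallel gripper is mounted at the origin on a cart in front of the work surface, level with it; the furniture and walls round the work are solid. World frame = base frame: x ahead of the robot, y to its left, z up, the work surface at z = 0. Lengths are in m, angles in rad, forces in N, time in s.
With the tool pointing down it reaches from about 0.25 to 0.775 m from the base axis. Payload 4 kg.
Tool frame: the origin (TCP) lies at the very end of the fingers, on their centre line; the grasp point (between the pads) lies 19 mm behind it (robot.pinch_z is the distance from the TCP to the grasp point, in m); z points along the fingers, y is the line along which they close (so a half turn about z gives the same grasp; the last joint's range is limited). The gripper opens to 94 mm and grips with 3 to 60 N. Pads are 16 mm wide; open, the fingers measure 119 mm over their backs; the gripper's body (75 mm by 177 mm) begins 78 mm behind the grasp point.
Start: joints at [-1.257, 0.087, 1.371, -0, 1.684, -0.103], TCP at [0.223, -0.503, 0.206] pointing down, gripper open.
Joint ranges: [-3.1, 3.1], [-0.76, 2.03], [0.27, 2.55], [-1.08, 4.22], [0.17, 2.65], [-2.57, 2.57]. Speed limits (rad/s): [2.79, 2.79, 3.14, 3.14, 3.14, 3.14].

INTERFACE

Orientations are given as [roll, pitch, yaw] about the fixed x, y, z axes, in that order (R = Rz(yaw) Ry(pitch) Rx(roll)).
In Python, from bench import robot gives the robot as it stands.
- The arm moves only by the tool arm_command, never from a script. Its argument "targets" is one flat list of numbers, 7 for each row, row after row: the turn, a rotation vector about the tool's x, y, z in degrees, then the shift along the tool's x, y, z in mm, then the closure, from -1 (fully open) to 1 (shut). In form: [ax, ay, az, x, y, z, hand, ax, ay, az, x, y, z, hand, ...]. A call has 1 to 20 rows; each row is the pose to reach, as a shift and turn from the pose commanded when the call began, along the tool's axes at that moment; what a row does not reach only later rows make up. A row lasts 1/10 s, in which the tool goes at most 50 mm and 8.59 degrees, less where a joint would pass 70% of its speed; a pose out of reach is approached as far as the arm can. A call with a gripper value outside its range is refused whole. The fingers move at their own pace and stop on an object; the grip force is fixed at half the most. Time passes only in rows, so rows that repeat a pose let the fingers close. It gives the time, the measured TCP pose, the force, the opening and the grip force at its end, in the units of the state.
- robot.get_obs(): the state, without advancing time (a new reading comes with each control period).
- robot.snapshot(name): name is "side" or "top" or "wrist"; returns a dict with "color" (400x640x3 uint8, red, green, blue), "range_z" (400x640 float32, m along the optical axis (not along the pixel's ray), 0 where there is no reading), "fx", "fy", "cx", "cy" (pixels), "T" (4x4, takes a point from camera to world coordinates); the wrist camera has in their place "T_tool_cam" (4x4, takes a point from camera to tool coordinates, whose origin is the TCP and whose axes are the flange's). Camera axes: x right, y down, z forward; pixel columns grow to the right and rows downward; lengths in m; the calibration is good to about 2 mm. A picture is of the moment at which its call begins: read the wrist's pose just before it.
- robot.close_job(): hands the job in; it is judged then, once.
The state is a dict: "time": time; "joint_positions": joint angles; "qvel": joint speeds; "joint_torque": joint torques, N m; "tool_pos": TCP position; "ee_rot": TCP orientation; "wrist_force": force on the tool from outside, world axes, zero at the start; "wrist_torque": the same for the moment, N m; "width": finger opening in m; "finger_force": force on a finger pad.
Only numpy, scipy, OpenCV 4.12 (cv2) and the standard library are available. Lean on these libraries where they do the work, as an engineer would, in place of code of your own. Each camera call takes 0.05 s, during which the arm holds its last target. There are 200 camera calls.

## Working session

There is one attempt and no reset: what is moved stays moved. The work goes in short steps, Python scripts to look and compute and a tool call to move; the robot and the scene stay as the last step left them, time stands still between calls to the robot, and variables do not carry over. Pictures are saved under pics/ and viewed, at most 10 in all, crops included, and the job is handed in when it is done.

Besides the shell and the picture viewer there is one more tool, called after "Call:" in YAML: its name, and indented under it one key for each argument. arm_command: Moves the arm, as the interface text tells. Its arguments: {"type":"object","properties":{"targets":{"type":"array"}},"required":["targets"]}

```bash
mkdir -p pics
cat > h.py <<'E'
import numpy as np, cv2
from scipy.spatial.transform import Rotation as R
from bench import robot
def snap(n):
    o=robot.get_obs(); s=robot.snapshot(n)
    if n=="wrist":
        T=np.eye(4); T[:3,:3]=R.from_euler('xyz',o["ee_rot"]).as_matrix(); T[:3,3]=o["tool_pos"]; s["T"]=T@s["T_tool_cam"]
    return s
def cloud(s):
    z=s["range_z"]; v,u=np.mgrid[:400,:640]
    P=np.stack([(u-s["cx"])/s["fx"]*z,(v-s["cy"])/s["fy"]*z,z],-1)
    return P@s["T"][:3,:3].T+s["T"][:3,3]
E
python3 - <<'E'
from h import *
for n in("top","side"):
    s=snap(n); cv2.imwrite(f"pics/{n}1.png",s["color"][...,::-1]); np.save(f"{n}1.npy",cloud(s)); print(n,s["T"].round(3).tolist(),s["fx"],(s["range_z"]>0).mean())
o=robot.get_obs(); print(o)
E
```

```text
top [[-0.004, -0.992, 0.129, 0.458], [-1.0, 0.004, -0.001, 0.003], [0.001, -0.129, -0.992, 0.913], [0.0, 0.0, 0.0, 1.0]] 363.60777342276 0.99603125
side [[-0.991, -0.086, 0.098, 0.493], [-0.13, 0.622, -0.772, 0.68], [0.005, -0.779, -0.628, 0.631], [0.0, 0.0, 0.0, 1.0]] 438.53033067893983 0.995921875
{'time': 0.1, 'joint_positions': array([-1.25710525e+00,  8.78731918e-02,  1.37206989e+00, -2.34008547e-05,
        1.68354209e+00, -1.03077612e-01]), 'qvel': array([-3.71440463e-04, -1.15575189e-03, -2.10133422e-03,  7.25025280e-04,
       -3.16379617e-04, -2.85748785e-05]), 'joint_torque': array([ 1.46019051e-03, -3.41250122e+01, -3.03304410e+01,  7.19630672e-02,
        3.03889182e-02, -9.63542266e-05]), 'tool_pos': array([ 0.22249954, -0.5024763 ,  0.20444236]), 'ee_rot': array([-3.13970779e+00, -1.71596701e-04,  4.16765918e-01]), 'wrist_force': array([0.73163908, 0.53054421, 0.38542506]), 'wrist_torque': array([-0.08098661, -0.01920078,  0.03598988]), 'finger_force': 0.0, 'width': 0.09376024011672333}
```

View pics/top1.png

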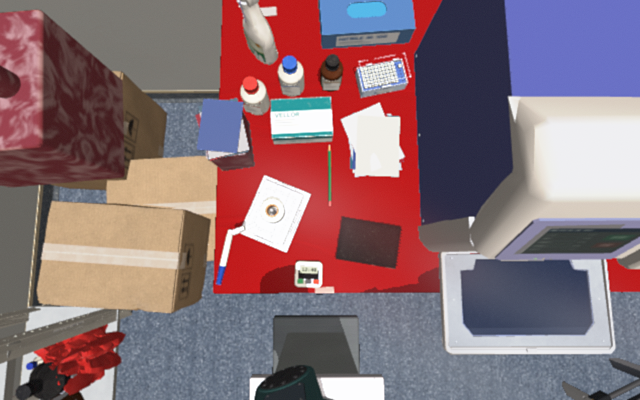

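View pics/side1.png

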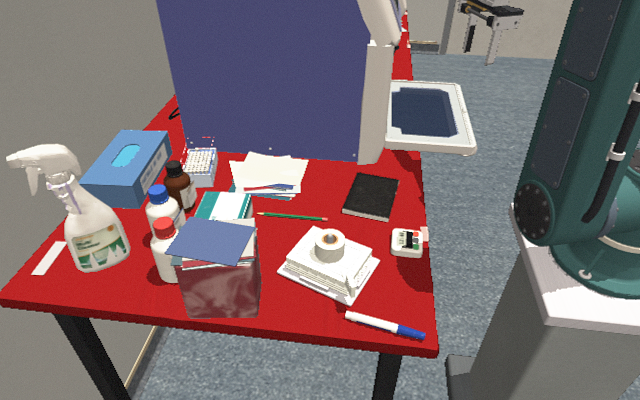

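The top view shows the stack and roll at about (274,211), the tab at the lower-left corner near (243,233), and the notebook at about (369,242). The side view shows the tab at (352,284), the roll at (330,243), a marker beside the stack, and the timer at (408,242).

Run:
```python
from h import *
A=np.load("top1.npy");B=np.load("side1.npy")
def rect(P,m,mask,name):
    q=P[mask&m]; r=cv2.minAreaRect((q[:,:2]*1000).astype(np.float32)); print(name,len(q),r,'zmed',np.median(q[:,2]).round(4),'corners',cv2.boxPoints(r).round(0).tolist())
def reg(u0,u1,v0,v1):
    m=np.zeros((400,640),bool);m[v0:v1,u0:u1]=1;return m
rect(A,reg(235,320,170,258),(A[...,2]>.034)&(A[...,2]<.048),"plate top")
rect(B,reg(275,390,220,310),(B[...,2]>.037)&(B[...,2]<.046),"plate side")
rect(A,reg(235,320,170,258),(A[...,2]>.05)&(A[...,2]<.068),"tab top?")
q=B[reg(335,370,265,302)&(B[...,2]>.047)]; print("tab side",q.mean(0),q.min(0),q.max(0),len(q))
for n,P,m in(("t",A,reg(250,300,190,235)),("s",B,reg(305,350,220,270))):
    rect(P,m,(P[...,2]>.07)&(P[...,2]<.084),"roll"+n)
    rect(P,m,(P[...,2]>.0845),"post"+n)
rect(A,reg(328,410,210,275),(A[...,2]>.011)&(A[...,2]<.022),"pad")
rect(B,reg(338,405,170,222),(B[...,2]>.011)&(B[...,2]<.022),"padside")
rect(A,reg(268,336,92,146),(A[...,2]>.04)&(A[...,2]<.06),"kit")
s=snap("side"); c=s["color"][210:320,260:440,::-1]; cv2.imwrite("pics/side_c.png",cv2.resize(c,None,fx=4,fy=4,interpolation=cv2.INTER_CUBIC))
```

```text
plate top 1772 ((535.578369140625, 109.91036987304688), (112.41036987304688, 149.40367126464844), 67.23265838623047) zmed 0.0419 corners [[445.0, 87.0], [583.0, 29.0], [626.0, 133.0], [488.0, 191.0]]
plate side 1961 ((537.3424072265625, 114.20883178710938), (122.89408111572266, 153.0019073486328), 66.29270935058594) zmed 0.0425 corners [[443.0, 89.0], [583.0, 27.0], [632.0, 140.0], [492.0, 201.0]]
tab top? 89 ((525.69384765625, 131.95376586914062), (40.08909225463867, 124.25724029541016), 15.286704063415527) zmed 0.0639 corners [[490.0, 187.0], [523.0, 67.0], [561.0, 77.0], [529.0, 197.0]]
tab side [0.4983073  0.20171064 0.07890979] [0.48915172 0.16736931 0.04748981] [0.50800691 0.67984239 0.63123959] 162
rollt 379 ((541.210693359375, 100.95714569091797), (53.45299530029297, 53.609619140625), 0.13617508113384247) zmed 0.0774 corners [[514.0, 128.0], [515.0, 74.0], [568.0, 74.0], [568.0, 128.0]]
postt 30 ((499.564697265625, 55.326419830322266), (133.81546020507812, 11.313482284545898), 46.85901641845703) zmed 0.0881 corners [[450.0, 10.0], [458.0, 3.0], [549.0, 100.0], [541.0, 108.0]]
[... 277 characters left out ...]
88), 4.526838302612305) zmed 0.0885 corners [[493.0, 680.0], [539.0, 98.0], [549.0, 99.0], [503.0, 681.0]]
pad 2253 ((467.975830078125, -131.88870239257812), (151.602294921875, 104.86274719238281), 80.41806030273438) zmed 0.013 corners [[404.0, -198.0], [507.0, -215.0], [532.0, -66.0], [429.0, -48.0]]
padside 1792 ((469.5657653808594, -130.56744384765625), (153.1253662109375, 104.95787048339844), 80.20481872558594) zmed 0.0132 corners [[405.0, -197.0], [508.0, -215.0], [534.0, -64.0], [431.0, -46.0]]
kit 2457 ((774.3297119140625, 33.831912994384766), (101.88817596435547, 150.36070251464844), 2.6160728931427) zmed 0.0521 corners [[720.0, 107.0], [727.0, -44.0], [829.0, -39.0], [822.0, 111.0]]
```

View pics/side_c.png

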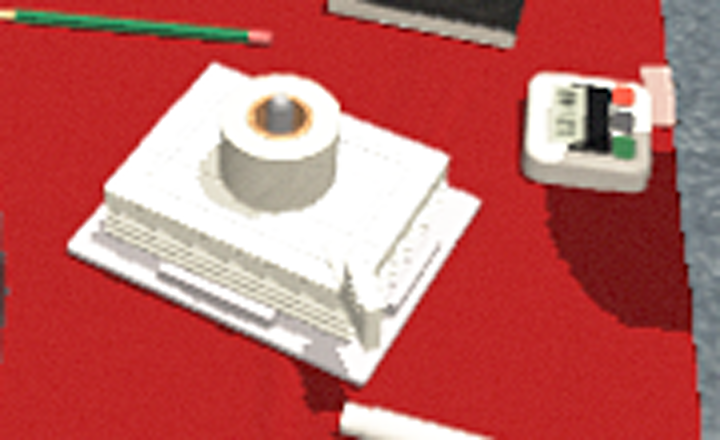

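The enlarged crop confirms that the tab fin stands at the stand corner nearest the marker, crop (362,310), and that the post tip is visible in the roll at (280,105). Next I check the swing path for obstacles.

Run:
```python
from h import *
for n in("top1","side1"):
    P=np.load(n+".npy").reshape(-1,3); P=P[(P[:,2]>.1)&(P[:,2]<.85)&(abs(P[:,1])<.7)&(P[:,0]>-.1)&(P[:,0]<.75)]
    H,_,_=np.histogram2d(P[:,0],P[:,1],bins=[np.arange(-.1,.8,.1),np.arange(-.7,.71,.1)])
    print(n,"rows x -.1.., cols y -.7..");print(H.astype(int))
    for b in[(.0,.4,-.7,-.2),(.4,.7,-.4,-.1)]:
        q=P[(P[:,0]>b[0])&(P[:,0]<b[1])&(P[:,1]>b[2])&(P[:,1]<b[3])]
        if len(q):print(b,len(q),np.percentile(q,[1,50,99],0).round(2).tolist())
```

```text
top1 rows x -.1.., cols y -.7..
[[   0    0    0    0    0    0    0    0    0    0    0    0    0    0]
 [   0    0    0    0    0    0    0    0    0    0    0    0    0    0]
 [   0    0   55    0    0    0   25  272  139    0    0    0    0    0]
 [   0  351  647    0    0    0   51 1340    0    0    0    0    0    0]
 [   0    0    0    0    0    0    0    0    0    0    0    0    0    0]
 [   0   75 1685 3551 3704    0    0    0    0    0    0    0    0    0]
 [   0    0    5 5948 9814    0    0    0    0    0    0    0    0    0]
 [   0    0  935 4553 7298    0    0    0  613  602    0    0    0    0]]
(0.0, 0.4, -0.7, -0.2) 1053 [[0.19, -0.55, 0.21], [0.23, -0.47, 0.26], [0.25, -0.42, 0.34]]
(0.4, 0.7, -0.4, -0.1) 34868 [[0.44, -0.4, 0.12], [0.56, -0.28, 0.45], [0.7, -0.25, 0.5]]
side1 rows x -.1.., cols y -.7..
[[   0    0    0    0    0    0    0    0    0    0    0    0    0    0]
 [   0    0    0    0    0    0  113 1998    0    0    0    0    0    0]
 [   0    0  511    0    0    0    0 8095 5464    0    0    0    0    0]
 [   0  641  798    0    0    0  341 8465    0    0    0    0    0    0]
 [   0    0    0    0    0    0    0    0    0    0    0    0    0    0]
 [   0   39   71   98 3105    0    0    0    0    0    0    0    0 1044]
 [   8    0    0    0 5901    0    0    0    0    0    0    0    0    0]
 [   0    0    0    0 5642    0    0    0  608 1484    0    0    0    0]]
(0.0, 0.4, -0.7, -0.2) 1950 [[0.16, -0.56, 0.21], [0.22, -0.45, 0.32], [0.28, -0.41, 0.36]]
(0.4, 0.7, -0.4, -0.1) 14746 [[0.45, -0.28, 0.1], [0.57, -0.26, 0.27], [0.7, -0.25, 0.39]]
```

Call:
arm_command:
  targets: [0,0,-5,20,-30,0,-1,0,0,-10,40,-60,0,-1,0,0,-15,60,-90,0,-1,0,0,-20,80,-120,0,-1,0,0,-25,100,-150,0,-1,0,0,-30,118,-180,0,-1,0,0,-35,138,-210,0,-1,0,0,-40,158,-240,0,-1,0,0,-44,190,-255,0,-1,0,0,-48,222,-270,0,-1,0,0,-52,254,-285,0,-1,0,0,-56,286,-300,0,-1,0,0,-60,318,-316,0,-1,0,0,-64,350,-332,0,-1,0,0,-68,382,-348,0,-1,0,0,-72,414,-363,0,-1,0,0,-76,446,-378,0,-1,0,0,-80,478,-393,0,-1,0,0,-84,508,-408,0,-1,0,0,-88.4,537,-423,0,-1]

```text
time: 2.15
tool_pos: [0.543, 0.1025, 0.2048]
ee_rot: [-3.141, -0.0, 1.963]
wrist_force: [0.2, -0.8, 0.1]
width: 0.0941
finger_force: 0.0
```

Call:
arm_command:
  targets: [0,0,0,0,0,0,-1,0,0,0,0,0,0,-1,0,0,0,0,0,0,-1,0,0,0,0,0,0,-1]

```text
time: 2.55
tool_pos: [0.542, 0.1004, 0.2058]
ee_rot: [3.141, 0.0, 1.958]
wrist_force: [-0.2, -0.1, 0.6]
width: 0.0944
finger_force: 0.0
```

Run:
```python
from h import *
s=snap("wrist"); cv2.imwrite("pics/w1.png",s["color"][...,::-1]); P=cloud(s); np.save("w1.npy",P)
o=robot.get_obs(); print(o["tool_pos"],np.degrees(o["ee_rot"]),s["T"].round(3).tolist())
Z=P[...,2]; ok=s["range_z"]>.05
near=np.hypot(P[...,0]-.543,P[...,1]-.101)<.05
for lo,hi,n in((.072,.083,"roll"),(.085,.094,"post")):
    q=P[ok&near&(Z>lo)&(Z<hi)]; print(n,len(q)); 
    if len(q)>5: print(cv2.minAreaRect((q[:,:2]*1000).astype(np.float32)))
t=np.hypot(P[...,0]-.498,P[...,1]-.184)<.03
q=P[ok&t&(Z>.057)&(Z<.075)]; print("tab",len(q)); 
if len(q)>5: print(cv2.minAreaRect((q[:,:2]*1000).astype(np.float32)),np.median(q[:,2]))
```

```text
[0.54202729 0.10039879 0.20582353] [1.79979575e+02 2.12875206e-02 1.12194310e+02] [[0.926, 0.367, 0.09, 0.516], [0.378, -0.899, -0.221, 0.163], [0.0, 0.238, -0.971, 0.384], [0.0, 0.0, 0.0, 1.0]]
roll 2049
((542.4442138671875, 101.30636596679688), (54.17924880981445, 55.171546936035156), 21.383962631225586)
post 101
((542.068603515625, 101.18817901611328), (10.871112823486328, 10.242887496948242), 62.653656005859375)
tab 356
((497.4334411621094, 182.05401611328125), (9.64985466003418, 31.7674617767334), 21.38949966430664) 0.06515116464537421
```

View pics/w1.png

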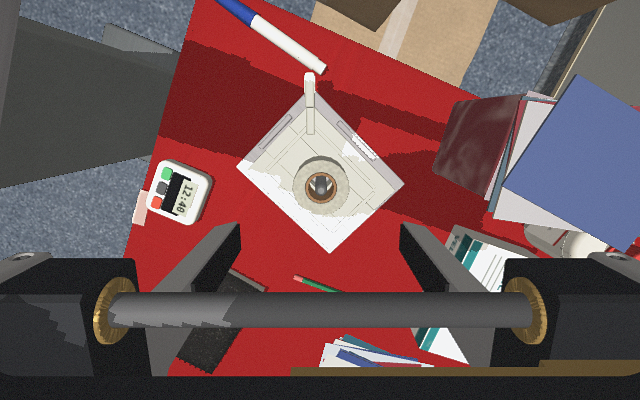

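The wrist view shows the roll at (321,186) with the post centred in it and the tab at (310,85). The measured sizes match the given ones. I descend and grip the roll.

Call:
arm_command:
  targets: [0,0,0,1,1,20,-1,0,0,0,1,1,45,-1,0,0,0,1,1,70,-1,0,0,0,1,1,95,-1,0,0,0,1,1,115,-1,0,0,0,1,1,130,-1,0,0,0,1,1,142,-1,0,0,0,1,1,150,-1,0,0,0,1,1,155,-1,0,0,0,1,1,155,-1,0,0,0,1,1,155,-1,0,0,0,1,1,155,1,0,0,0,1,1,155,1,0,0,0,1,1,155,1,0,0,0,1,1,155,1,0,0,0,1,1,155,1,0,0,0,1,1,155,1,0,0,0,1,1,155,1,0,0,0,1,1,155,1,0,0,0,1,1,155,1]

```text
time: 4.6
tool_pos: [0.5429, 0.1025, 0.0505]
ee_rot: [-3.141, 0.0, 1.96]
wrist_force: [-0.4, -0.1, 0.6]
width: 0.0558
finger_force: 30.0
```

Call:
arm_command:
  targets: [0,0,0,0,0,-3,1,0,0,0,0,0,-8,1,0,0,0,0,0,-15,1,0,0,0,0,0,-23,1,0,0,0,0,0,-31,1,0,0,0,0,0,-40,1,0,0,0,0,0,-49,1,0,0,0,0,0,-58,1,0,0,0,0,0,-67,1,0,0,0,0,0,-76,1,0,0,0,0,0,-84,1,0,0,0,0,0,-91,1,0,0,0,0,0,-97,1,0,0,0,0,0,-100,1,0,0,0,0,0,-100,1,0,0,0,0,0,-100,1]

```text
time: 6.2
tool_pos: [0.5428, 0.1025, 0.1501]
ee_rot: [-3.141, -0.0, 1.96]
wrist_force: [1.2, -0.4, -1.4]
width: 0.0557
finger_force: 30.0
```

Run:
```python
from h import *
o=robot.get_obs(); s=snap("side"); P=cloud(s); Z=P[...,2]
d=np.array([.469,-.131,0])-o["tool_pos"]; M=R.from_euler('xyz',o["ee_rot"]).as_matrix()
print(o["tool_pos"],o["wrist_force"],o["width"],(M.T@d*1000).round(1))
b=(P[...,0]>.45)&(P[...,0]<.64)&(P[...,1]>.02)&(P[...,1]<.2)
for lo,hi in((.034,.05),(.03,.034),(.085,.095)): 
    q=P[b&(Z>lo)&(Z<hi)]; print(lo,len(q), np.median(q,0).round(4) if len(q) else 0)
```

```text
[0.54279779 0.10251668 0.15011681] [ 1.20641024 -0.40040708 -1.39604822] 0.055662083251891085 [-188.1 -156.7  150.2]
0.034 2725 [0.5403 0.1093 0.0424]
0.03 118 [0.5393 0.1394 0.032 ]
0.085 25 [0.5431 0.1033 0.0871]
```

Call:
arm_command:
  targets: [0,0,0,-8,-7,0,1,0,0,0,-22,-19,0,1,0,0,0,-40,-34,0,1,0,0,0,-60,-50,0,1,0,0,0,-80,-67,0,1,0,0,0,-100,-84,0,1,0,0,0,-120,-100,0,1,0,0,0,-140,-117,0,1,0,0,0,-158,-132,0,1,0,0,0,-173,-144,0,1,0,0,0,-183,-153,0,1,0,0,0,-188,-157,0,1,0,0,0,-188,-157,0,1,0,0,0,-188,-157,20,1,0,0,0,-188,-157,40,1,0,0,0,-188,-157,60,1,0,0,0,-188,-157,78,1,0,0,0,-188,-157,93,1,0,0,0,-188,-157,105,1,0,0,0,-188,-157,110,1]

```text
time: 8.25
tool_pos: [0.4684, -0.13, 0.0391]
ee_rot: [-3.14, -0.002, 1.961]
wrist_force: [0.8, 0.2, -0.8]
width: 0.0557
finger_force: 30.0
```

Call:
arm_command:
  targets: [0,0,0,0,0,0,1,0,0,0,0,0,3,1,0,0,0,0,0,6,1,0,0,0,0,0,9,1,0,0,0,0,0,11,1,0,0,0,0,0,12,1,0,0,0,0,0,13,1]

```text
time: 8.95
tool_pos: [0.469, -0.131, 0.0275]
ee_rot: [3.142, 0.0, 1.96]
wrist_force: [-1.3, -0.7, -0.9]
width: 0.0557
finger_force: 30.0
```

Call:
arm_command:
  targets: [0,0,0,0,0,0.5,1,0,0,0,0,0,1,1,0,0,0,0,0,1.5,1,0,0,0,0,0,2,1,0,0,0,0,0,2,1]

```text
time: 9.45
tool_pos: [0.4689, -0.1309, 0.0254]
ee_rot: [-3.141, 0.0, 1.96]
wrist_force: [0.1, 0.1, -1.0]
width: 0.0557
finger_force: 30.0
```

Call:
arm_command:
  targets: [0,0,0,0,0,0.4,1,0,0,0,0,0,0.8,1,0,0,0,0,0,0.8,1,0,0,0,0,0,0.8,1]

```text
time: 9.85
tool_pos: [0.469, -0.1309, 0.0246]
ee_rot: [-3.142, 0.0, 1.96]
wrist_force: [1.2, -0.6, -0.7]
width: 0.0561
finger_force: 30.0
```

Call:
arm_command:
  targets: [0,0,0,0,0,0.4,1,0,0,0,0,0,0.8,1,0,0,0,0,0,0.8,1,0,0,0,0,0,0.8,1]

```text
time: 10.25
tool_pos: [0.4691, -0.131, 0.0245]
ee_rot: [3.141, 0.0, 1.96]
wrist_force: [-1.6, 0.6, 4.9]
width: 0.0556
finger_force: 30.0
```

Contact is confirmed by a rise of about 5 N, so I release and rise.

Call:
arm_command:
  targets: [0,0,0,0,0,-0.4,0.4,0,0,0,0,0,-0.4,0,0,0,0,0,0,-0.4,-0.5,0,0,0,0,0,-0.4,-1,0,0,0,0,0,-0.4,-1,0,0,0,0,0,-0.4,-1,0,0,0,0,0,-0.4,-1,0,0,0,0,0,-6,-1,0,0,0,0,0,-16,-1,0,0,0,0,0,-32,-1,0,0,0,0,0,-50,-1,0,0,0,0,0,-70,-1,0,0,0,0,0,-90,-1,0,0,0,0,0,-110,-1,0,0,0,0,0,-120,-1,0,0,0,0,0,-125,-1,0,0,0,0,0,-125,-1]

```text
time: 11.95
tool_pos: [0.4692, -0.131, 0.1495]
ee_rot: [3.141, 0.001, 1.96]
wrist_force: [-0.2, -0.8, 0.7]
width: 0.094
finger_force: 0.0
```

Run:
```python
from h import *
o=robot.get_obs(); s=snap("side"); P=cloud(s); Z=P[...,2]
cv2.imwrite("pics/s3.png",s["color"][...,::-1])
q=P[(np.hypot(P[...,0]-.469,P[...,1]+.131)<.045)&(Z>.045)&(Z<.058)]; print(cv2.minAreaRect((q[:,:2]*1000).astype(np.float32)),np.median(q[:,2]))
M=R.from_euler('xyz',o["ee_rot"]).as_matrix()
print(o["tool_pos"],o["width"],(M.T@(np.array([.4974,.182,.035])-o["tool_pos"])*1000).round(1))
```

```text
((471.02984619140625, -129.81317138671875), (53.842803955078125, 56.08729934692383), 10.410478591918945) 0.05190863250581196
[ 0.46923959 -0.13104579  0.14947206] 0.09395852890711741 [279.1 144.7 114.3]
```

View pics/s3.png

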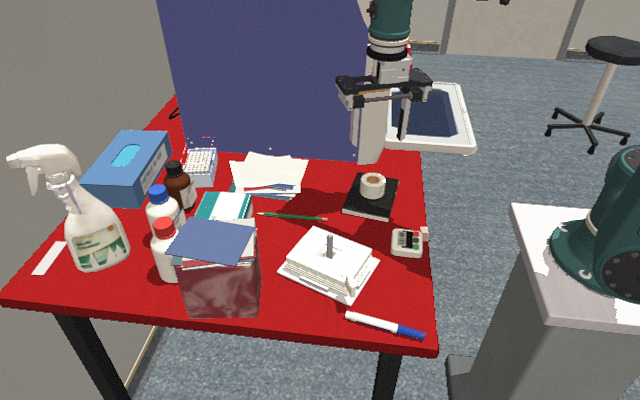

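The view shows the roll flat mid-notebook at (373,184) and the cover still seated. Next I move to the tab.

Call:
arm_command:
  targets: [0,0,0,15,8,0,-1,0,0,0,45,24,0,-1,0,0,0,78,41,0,-1,0,0,0,112,58,0,-1,0,0,0,146,76,0,-1,0,0,0,180,94,0,-1,0,0,0,214,111,0,-1,0,0,0,244,127,0,-1,0,0,0,266,138,0,-1,0,0,0,279,145,0,-1,0,0,0,279,145,0,-1,0,0,0,279,145,15,-1,0,0,0,279,145,35,-1,0,0,0,279,145,55,-1,0,0,0,279,145,73,-1,0,0,0,279,145,90,-1,0,0,0,279,145,103,-1,0,0,0,279,145,110,-1,0,0,0,279,145,114,-1,0,0,0,279,145,114,-1]

```text
time: 14.0
tool_pos: [0.4973, 0.1818, 0.0346]
ee_rot: [-3.141, 0.0, 1.959]
wrist_force: [-0.0, 0.6, 0.1]
width: 0.094
finger_force: 0.0
```

Run:
```python
from h import *
o=robot.get_obs(); s=snap("wrist"); P=cloud(s); Z=P[...,2]
cv2.imwrite("pics/w2.png",s["color"][...,::-1]); M=R.from_euler('xyz',o["ee_rot"]).as_matrix()
print(o["tool_pos"],np.degrees(o["ee_rot"]),o["wrist_force"])
q=P[(np.hypot(P[...,0]-.4974,P[...,1]-.182)<.024)&(Z>.059)&(Z<.072)&(s["range_z"]>.05)]
r=cv2.minAreaRect((q[:,:2]*1000).astype(np.float32)); print(len(q),r,np.median(q[:,2]))
c=np.array([r[0][0]/1e3,r[0][1]/1e3,.035]); print((M.T@(c-o["tool_pos"])*1000).round(1))
```

```text
[0.49731982 0.18182511 0.03455047] [-1.79973017e+02  5.93419395e-03  1.12253375e+02] [-0.04575366  0.64089752  0.07565416]
1188 ((497.5085754394531, 182.5373992919922), (10.00921630859375, 31.792415618896484), 22.376813888549805) 0.06502781807801747
[ 0.6  0.4 -0.4]
```

View pics/w2.png

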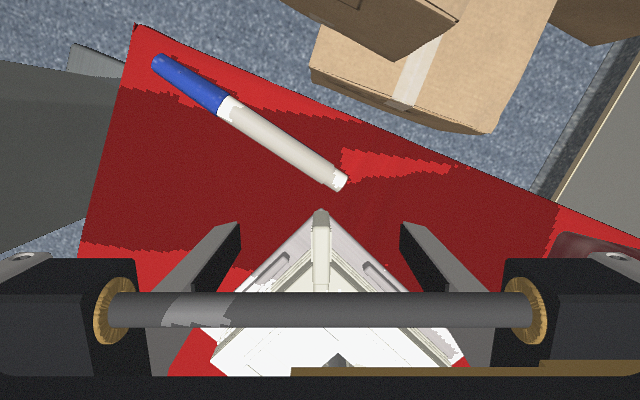

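The tab at (320,250) sits centred and square between the fingers at (240,240) and (402,240). I close on it.

Call:
arm_command:
  targets: [0,0,0,0.5,0.5,0,0,0,0,0,0.5,0.5,0,0.5,0,0,0,0.5,0.5,0,1,0,0,0,0.5,0.5,0,1,0,0,0,0.5,0.5,0,1,0,0,0,0.5,0.5,0,1,0,0,0,0.5,0.5,0,1,0,0,0,0.5,0.5,0,1,0,0,0,0.5,0.5,0,1,0,0,0,0.5,0.5,0,1,0,0,0,0.5,0.5,0,1,0,0,0,0.5,0.5,0,1]

```text
time: 15.25
tool_pos: [0.4976, 0.1828, 0.0348]
ee_rot: [-3.142, 0.0, 1.96]
wrist_force: [0.5, -0.7, -0.3]
width: 0.0088
finger_force: 30.0
```

Run:
```python
from h import *
p=np.array([-175.4,21.2,-3.4])
for a in range(1,21):
    d=p-R.from_euler('y',a,degrees=True).apply(p); print(a,d.round(1))
```

```text
1 [ 0.   0.  -3.1]
2 [ 0.   0.  -6.1]
3 [-0.1  0.  -9.2]
4 [ -0.2   0.  -12.2]
5 [ -0.4  -0.  -15.3]
6 [ -0.6   0.  -18.4]
7 [ -0.9   0.  -21.4]
8 [ -1.2   0.  -24.4]
9 [ -1.6   0.  -27.5]
10 [ -2.1   0.  -30.5]
11 [ -2.6  -0.  -33.5]
12 [ -3.1   0.  -36.5]
13 [ -3.7   0.  -39.5]
14 [ -4.4   0.  -42.5]
15 [ -5.1   0.  -45.5]
16 [ -5.9  -0.  -48.5]
17 [ -6.7   0.  -51.4]
18 [ -7.5   0.  -54.4]
19 [ -8.4   0.  -57.3]
20 [ -9.4   0.  -60.2]
```

Call:
arm_command:
  targets: [0,0.5,0,0,0,-1.5,1,0,1,0,0,0,-3.1,1,0,1.5,0,0,0,-4.6,1,0,2,0,0,0,-6.1,1,0,2.5,0,0,0,-7.7,1,0,3,0,-0.1,0,-9.2,1,0,3.5,0,-0.2,0,-10.7,1,0,4,0,-0.2,0,-12.2,1,0,4.5,0,-0.3,0,-13.8,1,0,5,0,-0.4,0,-15.3,1,0,5.5,0,-0.5,0,-16.8,1,0,6,0,-0.6,0,-18.4,1,0,6.5,0,-0.7,0,-19.9,1,0,7,0,-0.9,0,-21.4,1,0,7.5,0,-1,0,-22.9,1,0,8,0,-1.2,0,-24.4,1,0,8,0,-1.2,0,-24.4,1,0,8,0,-1.2,0,-24.4,1]

```text
time: 17.05
tool_pos: [0.4986, 0.1816, 0.06]
ee_rot: [3.141, -0.139, 1.96]
wrist_force: [0.7, -2.4, -1.0]
width: 0.0089
finger_force: 30.0
```

```bash
cat > chk.py <<'E'
from h import *
import sys
o=robot.get_obs(); s=snap("side"); P=cloud(s); Z=P[...,2]
print(o["tool_pos"],np.degrees(o["ee_rot"]),o["wrist_force"],o["width"])
# plate plane fit: white points above hint plane inside the cover's footprint
th=np.radians(-22.8); d=P[...,:2]-[.5422,.1012]
cx=d[...,0]*np.cos(th)+d[...,1]*np.sin(th); cy=-d[...,0]*np.sin(th)+d[...,1]*np.cos(th)
m=(abs(cx)<68)
for (x,y) in((.04,-.035),(.04,.035),(-.04,-.035),(-.035,.03),(.055,-.04)):
    k=np.hypot(cx-x,cy-y)<.008; print((x,y),k.sum(),np.percentile(Z[k],[10,50,90]).round(4) if k.any() else 0)
cv2.imwrite(sys.argv[1],cv2.resize(s["color"][120:330,230:470,::-1],None,fx=2.5,fy=2.5,interpolation=cv2.INTER_CUBIC))
E
python3 chk.py pics/s4.png
```

```text
[0.49857742 0.1816256  0.06002579] [179.93744779  -7.9582826  112.27519194] [ 0.71463976 -2.41066125 -0.9707801 ] 0.008918526270535536
(0.04, -0.035) 24 [0.0467 0.0478 0.0492]
(0.04, 0.035) 34 [0.053  0.0547 0.0563]
(-0.04, -0.035) 180 [0.435  0.4427 0.4494]
(-0.035, 0.03) 50 [0.061  0.4468 0.4484]
(0.055, -0.04) 0 0
```

View pics/s4.png

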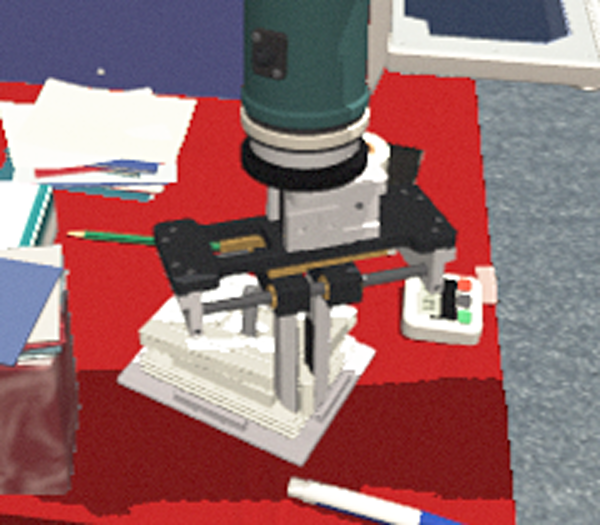

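The tab corner is raised, the covers below are still on their stand, and the heights match a tilt of 8° about the far corner. I continue the tilt.

Call:
arm_command:
  targets: [0,0.5,0,0,0,-1,1,0,1,0,0,0,-2.2,1,0,1.5,0,0,0,-3.6,1,0,2,0,0,0,-5.1,1,0,2.5,0,0,0,-6.7,1,0,3,0,-0.1,0,-8.2,1,0,3.5,0,-0.2,0,-9.7,1,0,4,0,-0.2,0,-11.2,1,0,4.5,0,-0.3,0,-12.8,1,0,5,0,-0.4,0,-14.3,1,0,5.5,0,-0.5,0,-15.8,1,0,6,0,-0.6,0,-17.4,1,0,6.5,0,-0.7,0,-18.9,1,0,7,0,-0.9,0,-20.4,1,0,7.5,0,-1,0,-21.9,1,0,8,0,-1.2,0,-23.4,1,0,8.5,0,-1.4,0,-25,1,0,9,0,-1.6,0,-26.5,1,0,9,0,-1.6,0,-26.5,1,0,9,0,-1.6,0,-26.5,1]

```text
time: 19.1
tool_pos: [0.5004, 0.1773, 0.0858]
ee_rot: [3.14, -0.297, 1.96]
wrist_force: [0.2, -1.3, -0.3]
width: 0.0087
finger_force: 30.0
```

```bash
python3 chk.py pics/s5.png
```

```text
[0.50035057 0.17727822 0.08575989] [179.93487618 -17.02880296 112.31146019] [ 0.20533064 -1.25044962 -0.28240418] 0.008672271746252192
(0.04, -0.035) 26 [0.0505 0.052  0.053 ]
(0.04, 0.035) 53 [0.033  0.0656 0.0682]
(-0.04, -0.035) 6 [0.0682 0.0689 0.0709]
(-0.035, 0.03) 958 [0.3104 0.4054 0.4436]
(0.055, -0.04) 22 [0.0444 0.0461 0.0481]
```

View pics/s5.png

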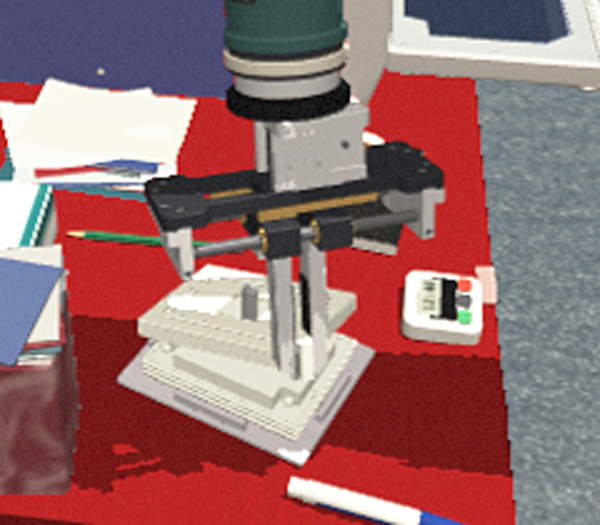

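The tab corner is about 52 mm up and the far corner is still seated at (140,320). I lift straight up to free the rest.

Call:
arm_command:
  targets: [0,0,0,0.3,0,-1,1,0,0,0,0.6,0,-2,1,0,0,0,0.9,0,-3,1,0,0,0,1.2,0,-4,1,0,0,0,1.5,0,-5,1,0,0,0,1.8,0,-6,1,0,0,0,2.1,0,-7,1,0,0,0,2.4,0,-8,1,0,0,0,3,0,-10,1,0,0,0,3.7,0,-12,1,0,0,0,4.6,0,-15,1,0,0,0,5.5,0,-18,1,0,0,0,6.7,0,-22,1,0,0,0,7.9,0,-26,1,0,0,0,9.2,0,-30,1,0,0,0,9.2,0,-30,1,0,0,0,9.2,0,-30,1]

```text
time: 20.85
tool_pos: [0.5002, 0.1769, 0.1168]
ee_rot: [3.141, -0.296, 1.96]
wrist_force: [-0.0, -0.5, -0.1]
width: 0.0088
finger_force: 30.0
```

```bash
python3 chk.py pics/s6.png
```

```text
[0.5001828  0.17687702 0.11680502] [179.98373816 -16.98367327 112.28629514] [-0.00378126 -0.51761419 -0.07320987] 0.008800180358794037
(0.04, -0.035) 22 [0.0814 0.0827 0.0846]
(0.04, 0.035) 69 [0.0371 0.0394 0.0992]
(-0.04, -0.035) 5 [0.1    0.1011 0.1016]
(-0.035, 0.03) 1048 [0.3413 0.4362 0.4735]
(0.055, -0.04) 21 [0.0758 0.0782 0.0793]
```

View pics/s6.png

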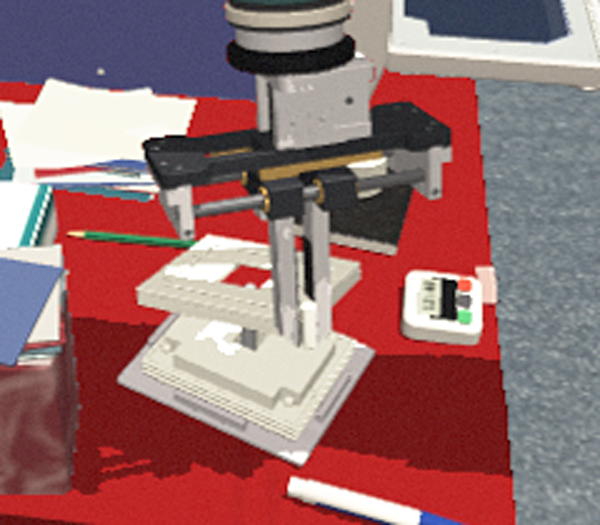

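The cover is free at (250,275), and the block below is still seated on the stand. I raise further and level.

Call:
arm_command:
  targets: [0,0,0,1,0,-4,1,0,0,0,3,0,-10,1,0,0,0,5,0,-17,1,0,0,0,7.3,0,-24,1,0,0,0,9.5,0,-31,1,0,-0.5,0,12,0,-39,1,0,-1.5,0,14.5,0,-47,1,0,-3,0,17,0,-56,1,0,-4.5,0,20,0,-65,1,0,-6,0,23,0,-75,1,0,-7.5,0,26,0,-85,1,0,-9,0,29,0,-95,1,0,-10.5,0,32,0,-105,1,0,-12,0,35,0,-115,1,0,-13.5,0,38,0,-124,1,0,-15,0,40,0,-131,1,0,-16,0,41.5,0,-136,1,0,-17,0,42.5,0,-139,1,0,-17,0,42.5,0,-139,1,0,-17,0,42.5,0,-139,1]

```text
time: 22.9
tool_pos: [0.4999, 0.1769, 0.2615]
ee_rot: [-3.141, 0.0, 1.96]
wrist_force: [0.0, -0.5, 1.3]
width: 0.0092
finger_force: 30.0
```

```bash
python3 chk.py pics/s7.png
python3 - <<'E'
from h import *
s=snap("side");P=cloud(s);Z=P[...,2];C=s["color"].astype(int)
white=(C.min(-1)>110)&((C.max(-1)-C.min(-1))<45)
th=np.radians(-22.8); d=P[...,:2]-[.5422,.1012]
cx=d[...,0]*np.cos(th)+d[...,1]*np.sin(th); cy=-d[...,0]*np.sin(th)+d[...,1]*np.cos(th)
m=white&(abs(cx)<.06)&(abs(cy)<.045)&(Z>.22)&(Z<.30)
q=P[m]; 
for i in range(6):
    A=np.c_[q[:,:2],np.ones(len(q))]; k,*_=np.linalg.lstsq(A,q[:,2],rcond=None); r=q[:,2]-A@k; q=q[abs(r)<max(.003,1.5*r.std())]
print(len(q),"slope deg",np.degrees(k[:2]),"z",np.median(q[:,2]),r.std(), "spread",np.ptp(q,0))
# along diag (112.3) and across
u=np.array([np.cos(np.radians(112.3)),np.sin(np.radians(112.3))]);print("slope along tool x",np.degrees(k[:2]@u),"along tool y",np.degrees(k[:2]@[-u[1]*-1,-u[0]]))
for z0,z1 in((.028,.045),(.004,.012)):
    g=P[white&(abs(cx)<.085)&(abs(cy)<.07)&(Z>z0)&(Z<z1)]; print(len(g),np.median(g,0).round(4))
g=P[(np.hypot(P[...,0]-.469,P[...,1]+.131)<.045)&(Z>.045)&(Z<.058)]; print(cv2.minAreaRect((g[:,:2]*1000).astype(np.float32))[:2] if len(g)>5 else len(g))
E
```

```text
[0.49993373 0.1769324  0.26151956] [-1.79949472e+02  7.77505689e-04  1.12289521e+02] [ 0.0082414  -0.51245076  1.29181602] 0.009193708381201924
(0.04, -0.035) 58 [0.0378 0.2685 0.2696]
(0.04, 0.035) 89 [0.0365 0.268  0.2701]
(-0.04, -0.035) 35 [0.0331 0.0382 0.0399]
(-0.035, 0.03) 75 [0.0376 0.0392 0.2702]
(0.055, -0.04) 12 [0.0239 0.0278 0.2446]
1346 slope deg [-0.04056513  0.12307355] z 0.2687491692403904 0.0008307373705655605 spread [0.14188036 0.11313729 0.00562063]
slope along tool x 0.12926153014299693 along tool y 0.009169767878382811
2043 [0.5379 0.1121 0.0383]
839 [0.524  0.1494 0.0083]
((461.9986572265625, -128.48150634765625), (54.83102798461914, 36.951698303222656))
```

View pics/s7.png

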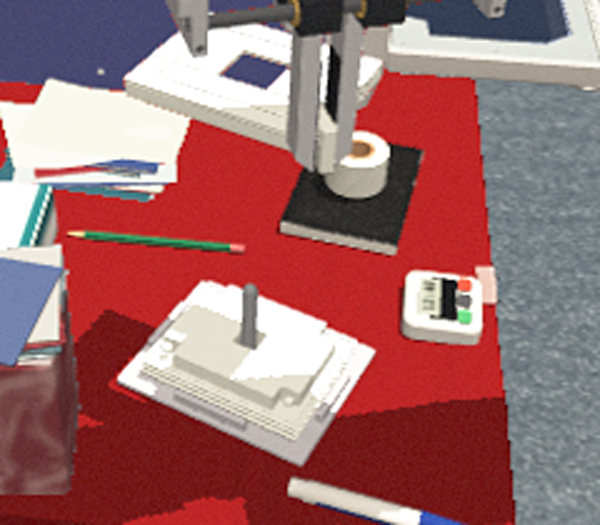

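The cover is held level (slope about 0.1°) with its plate at 0.27 m. The block is seated at 38 mm, and the roll is on the notebook. I hand in.

```bash
python3 -c "
from bench import robot
print(robot.close_job())"
```

```text
the job is handed in; nothing more can be done
None
```

The job is handed in: the roll sits flat in the middle of the notebook, the covers below stayed on their stand, and the top cover is held by its tab, level, with its plate about 27 cm above the table.

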